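# Jack up the front of a bench shaker and hold it

## Task

Set the small hand jack flat on the desk with its saddle centred under the shaker's marked lift point (the round-nosed lug with the raised ring). With the fingers, pump the jack handle twice: press it fully down to its stop so that the shaker's front rises, let the handle and the shaker come all the way back, then press it to the stop again and finish while still holding the handle down, so that a colleague can change a front foot. Lift the shaker only with the jack, and leave the loose foam block alone.

Things in the scene. Friction and masses are not known exactly. Their poses are not given: they have to be found in the camera images.
- shaker: bench shaker: white case 220 x 280 mm, two well plates on top (118 mm high in all), hinged at the rear to a rail fixed to the desk. Origin on the desk below the middle of the front face; x to its rear, y left. Two steel lugs on the front face, tops about 75 mm high: the ringed lift lug at y = -50 mm, reaching 68 mm out, and a short plain square lug (30 mm out) at y = +62 mm, not a lift point
- lift_pad (a point): the marked lift point: centre of the underside of a round boss 24 mm across, below the round-nosed lug (44 mm wide, raised ring on top); 61 mm above the desk when the case is down, 46 mm in front of the case's front face. A full jack stroke raises it by about 14 mm (the case tilts about its rear hinge) and it sinks back by its own weight, some 12 N here (varies by a quarter)
- jack: loose low hand jack, 0.8 kg, grey base plate 225 x 84 x 8 mm. Origin on its underside; x points from handle end to saddle end (plate from x = -120 to +105 mm), z up. Saddle at x = +75 mm. Upright tower 30 mm (x) by 40 mm (y), centred at x = +15 mm, 104 mm high: grip and carry it there, fingers on its two y faces. The handle leaves the tower towards -x
- carry_grip (a point): point on the jack's tower axis 85 mm above its underside (top of the tower 19 mm higher), axes as the jack's; the tower is 40 mm wide along y here
- saddle_top (a point): centre of the top of the jack's saddle, a flat steel disc 36 mm across; 48 mm above the jack's underside with the handle up (13 mm below the lift point's boss); rises straight up 55 mm per rad of handle, 27 mm in all
- tread (a point): centre of the top face of the black tread (40 x 40 x 8 mm) at the handle's free end, where the handle is pressed, 130 mm from the pivot, 8 mm above the line through it. About 106 mm above the desk with the handle up, 43 mm at the stop; tilted 0.45 rad (free end up) at rest, about level at the stop
- handle (a joint): jack handle angle (rad): 0 = up at rest, 0.5 = pressed down to its stop. A spring returns it. Its pivot lies across the jack at x = +20 mm, z = 42 mm in the jack's frame. Pressing needs about 3 N at first, some 12 N at the stop with the shaker lifted
- foam_block: loose off-white foam tube holder, 94 x 114 x 44 mm with round holes, origin centre of underside, standing beside the work: to be left alone

How it is judged (in metres and radians):
On the way, in this order (a step that is already met when the one before it is completed fails the run):
1. the jack stands flat on the desk, let go, handle up, its saddle centred under the lift point (horizontal distance between saddle_top and lift_pad below 0.01 m and height (world z) of jack below 0.003 m and angle between jack's own z axis and vertical below 0.06 rad and value of joint handle below 0.08 rad and contact force between each of the arm, the fingers and jack below 0.5 N), for 0.2 s.
2. first stroke: handle at its stop, the shaker's front lifted by the jack alone (value of joint handle above 0.45 rad and height (world z) of lift_pad above 0.07 m and contact force between jack and shaker above 3 N and contact force between each of the arm, the fingers and shaker below 0.5 N), for 0.2 s.
3. handle all the way up again and the shaker down on its feet (value of joint handle below 0.06 rad and height (world z) of lift_pad below 0.0635 m), for 0.2 s.
At the end, for the whole second after the job is handed in: the fingers hold the handle at its stop (over 0.45 of 0.5 rad); seen from above the saddle is within 10 mm of the lift point; the jack stands flat and carries the shaker (over 3 N); the lift point is over 70 mm above the desk (61 at rest); the arm does not touch the shaker (all of step 2 and horizontal distance between saddle_top and lift_pad below 0.01 m and height (world z) of jack below 0.003 m and angle between jack's own z axis and vertical below 0.06 rad and contact force between the fingers and jack above 2 N); the arm keeps its last pose, push and grip.
It fails at once if the shaker is lifted by the arm instead of the jack (height (world z) of lift_pad above 0.0645 m and contact force between any of the arm, the fingers and shaker above 2 N).
It fails at once if the foam block is shoved more than 30 mm (distance of foam_block from where it was at the start of the episode above 0.03 m).
It also fails if it takes over 69 s, if anything falls off the work surface, if the arm or the gripper's body presses on something with over 40 N, if the wrist force passes 120 N, or if a joint passes its speed limit or range.

## Robot

A 7-joint arm with a two-finger parallel gripper is mounted at the origin on a cart in front of the work surface, level with it; the furniture and walls round the work are solid. World frame = base frame: x ahead of the robot, y to its left, z up, the work surface at z = 0. Lengths are in mm, angles in rad, forces in N, time in s.
With the tool pointing down it reaches from about 400 to 900 mm from the base axis. Payload 5.6 kg.
Tool frame: the origin (TCP) lies midway between the tips of the shut fingers; the grasp point (between the pads) lies 19 mm behind it; z points along the fingers, y is the line along which they close (so a half turn about z gives the same grasp; the last joint's range is limited). The gripper opens to 92 mm and grips with 3 to 60 N. Pads are 20 mm wide; open, the fingers measure 128 mm over their backs; the gripper's body (75 mm by 189 mm) begins 69 mm behind the grasp point.
Start: joints at [1.283, 0.468, -0.012, 1.603, 0.006, 1.071, -0.056], TCP at [157.493, -630.639, 214.592] pointing down, gripper open.
Joint ranges: [-2.53, 2.53], [-0.31, 2.02], [-1.57, 1.55], [0.28, 2.44], [-1.29, 4.43], [0.15, 1.84], [-2.92, 2.92]. Speed limits (rad/s): [2.57, 2.57, 3.14, 3.14, 3.14, 3.14, 3.14].

## Interface

Orientations are given as a rotation vector (axis times angle).
In Python, from cell import robot, grip, kin, viewer gives the robot as it stands. Calls block until the motion is done:
- robot.movep(position, orientation): joint-space move of the TCP to a pose.
- robot.servo_line(position, feed=150, rotation=None): straight line of the TCP; rotation=None keeps the orientation; feed is the mean speed in mm/s.
- robot.goto_joints(angles): joint-space move.
- grip(opening, newtons=None): opening from 0.0 (shut) to 1.0 (fully open); newtons is the grip in N (None keeps the last); returns when the fingers have stopped.
- robot.hold(seconds).
- kin.ik(position, orientation): joint angles nearest the present ones, or None.
- robot.observe(): the state.
- viewer.read_camera(name): name is "scene" or "top"; returns the picture (420x560x3 uint8, red, green, blue); there is no depth.
- viewer.camera_info(name): a dict with "camera_matrix" (3x3 intrinsics, pixels), "R" (3x3) and "t" (3): a world point X has camera coordinates R X + t. Camera axes: x right, y down, z forward; pixel columns grow to the right and rows downward; lengths in mm; the calibration is good to about 2 mm. A picture is of the moment at which its call begins. camera_info takes no time and is no camera call.
A pose or a line that the arm cannot do raises robot.IKError and nothing moves.
- robot.job_done(): hands the job in; it is judged then, once.
Trained networks look in the newest picture that a camera, given by its name, has taken for a name from the list of things; names that differ only in an ending like _2 or _b are one class to them, and where a whole thing is asked for, a point or a joint stands for the part that bears it (a point fixed in the world has none). Each returns a list of dicts, best first, with "confidence" (0 to 1); they miss things now and then, are a little off and sometimes report something else, mostly with a low value. They report only what shows in the picture. A call takes as long as a camera call.
- viewer.silhouettes(name, camera): "mask" (420x560 bool, what is visible of it).
- viewer.pinpoint(name, camera): "at" ([x, y, z] in mm, in the coordinates of the camera as it stood for that picture, good to about 4 mm: a listed point, or the origin of a listed thing).
The state is a dict: "t": time; "joints": joint angles; "joint_velocities": joint speeds; "joint_torque": joint torques, N m; "tcp_pos": TCP position; "tcp_rot": TCP orientation; "contact_force": force on the tool from outside, world axes, zero at the start; "wrist_torque": the same for the moment, N m; "grip_width": opening from 0.0 (shut) to 1.0 (fully open); "grip_force": force on a finger pad.
Only numpy, scipy, OpenCV 4.12 (cv2) and the standard library are available. Lean on these libraries where they do the work, as an engineer would, in place of code of your own. Each camera call takes 0.05 s, during which the arm holds its last target. There are 200 camera calls.

## Working session

There is one attempt and no reset: what is moved stays moved. The work goes in short steps, each a Python script; the robot and the scene stay as the last script left them, time stands still between calls to the robot, and variables do not carry over. Pictures are saved under pics/ and viewed, at most 10 in all, crops included, and the job is handed in when it is done.

```bash
ls; mkdir -p pics
cat > h.py <<'E'
import numpy as np, cv2
from cell import robot, grip, kin, viewer
from scipy.spatial.transform import Rotation as Ro
def cam(c):
    i=viewer.camera_info(c); return np.array(i["camera_matrix"]),np.array(i["R"]),np.array(i["t"])
def pin(n,c,k=2):
    K,R,t=cam(c); out=[]
    for d in viewer.pinpoint(n,c)[:k]:
        a=np.array(d["at"]); p=K@a
        out.append((np.round(R.T@(a-t),1),np.round(p[:2]/p[2]),round(d["confidence"],2)))
    return out
def snap(c,f=None):
    im=viewer.read_camera(c)
    if f: cv2.imwrite("pics/"+f,cv2.cvtColor(im,cv2.COLOR_RGB2BGR))
    return im
E
python3 - <<'E'
from h import *
for c in ("scene","top"):
    snap(c,c+"0.png")
    print(c, -cam(c)[1].T@cam(c)[2])
    for n in ("shaker","lift_pad","jack","carry_grip","saddle_top","tread","foam_block"):
        for r in pin(n,c): print(n,*r)
o=robot.observe(); print(o["t"],o["tcp_rot"],o["contact_force"])
E
```

```text
pics
scene [ -94.32504878  520.85659133 1030.7386496 ]
shaker [ 6.868e+02  5.170e+01 -4.000e-01] [220. 191.] 0.63
lift_pad [6.421e+02 5.000e-01 6.020e+01] [247. 176.] 0.92
jack [ 519.5 -197.8    1.6] [338. 187.] 0.95
jack [687.1  54.1   1.1] [219. 191.] 0.32
carry_grip [ 529.7 -204.4   81.3] [341. 162.] 0.66
saddle_top [ 591.  -217.4   46. ] [327. 156.] 0.61
tread [ 430.1 -180.1  103.8] [363. 185.] 0.58
foam_block [453.1 237.7   0.6] [209. 293.] 0.86
foam_block [ 533.8 -201.6   81.8] [339. 161.] 0.18
top [ 333.89602601   27.98440899 1207.10824503]
shaker [684.7  53.9  -1. ] [264. 174.] 0.59
shaker [643.7   4.2  61.1] [283. 183.] 0.43
lift_pad [645.1   3.3  59.3] [283. 183.] 0.95
jack [ 515.4 -197.5    1.2] [358. 238.] 0.72
carry_grip [ 532.6 -196.8   85. ] [364. 226.] 0.8
saddle_top [ 591.1 -214.1   42.7] [367. 207.] 0.5
tread [ 428.3 -176.3  105.9] [358. 268.] 0.92
foam_block [450.8 240.3  -3.1] [191. 259.] 0.89
foam_block [ 590.4 -213.8   43.5] [367. 207.] 0.72
0.8 [ 3.11804963e+00  3.83509521e-01 -1.30067678e-05] [-0.01128328 -0.55147702 -0.04072715]
```

View pics/scene0.png

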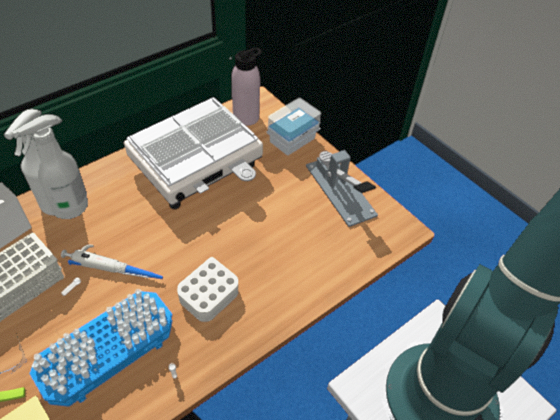

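View pics/top0.png

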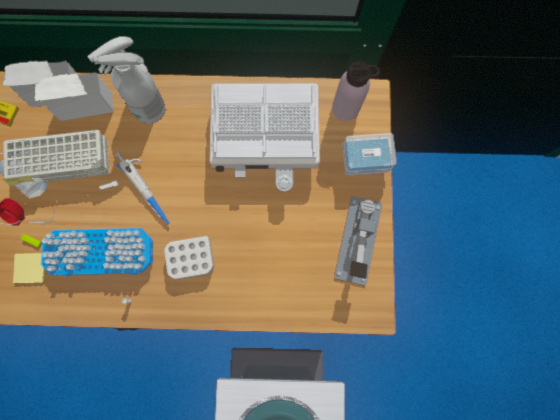

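Scene view: the jack is at right (tower about px 340,160), the ringed lug at (247,173) and the foam at (208,288). In the top view the jack runs from (358,268) to (367,207) and the ringed lug is at (284,180). The detections agree, so next I fit the jack pose and grasp it.

```bash
cat >> h.py <<'E'
from scipy.optimize import least_squares
JP={"jack":(0,0,0),"carry_grip":(15,0,85),"saddle_top":(75,0,48),"tread":(-93.6,0,106)}
SP={"shaker":(0,0,0),"lift_pad":(-46,-50,61)}
def obs(names,cams=("scene","top"),n=3):
    L=[]
    for _ in range(n):
        for c in cams:
            snap(c)
            for m in names:
                r=pin(m,c,1)
                if r: L.append((m,r[0][0],r[0][2],c))
    return L
def fit(L,P,g,zoff=0):
    f=lambda q:np.concatenate([w*(np.array([q[0]+np.cos(q[2])*P[m][0]-np.sin(q[2])*P[m][1],q[1]+np.sin(q[2])*P[m][0]+np.cos(q[2])*P[m][1]])-p[:2]) for m,p,w,c in L if m in P])
    s=least_squares(f,g,loss="soft_l1",f_scale=4,x_scale=[1,1,.01]); return s.x,np.abs(s.fun).mean()
def down(th): return np.pi*np.array([np.cos(th/2),np.sin(th/2),0])
E
python3 - <<'E'
from h import *
L=obs(list(JP)+list(SP))
q,e=fit(L,JP,[517,-198,-.23]); print(q,e)
s,e=fit(L,SP,[686,53,0]); print(s,e)
for n in list(JP)+list(SP):
    for c in ("scene","top"):
        a=np.array([p for m,p,w,d in L if m==n and d==c])
        if len(a): print(n,c,len(a),np.round(a.mean(0),1),np.round(a.std(0),1))
np.save("q.npy",q)
th=q[2]; g=q[:2]+15*np.array([np.cos(th),np.sin(th)])
for t in (th,th+np.pi,0,np.pi):
  for p in ([*g,200],[*g,66],[583,3,70],[460,3,60]):
    print(round(t,2),np.round(p),kin.ik(p,down(t)))
E
```

```text
[ 5.17922422e+02 -1.98265828e+02 -2.09825094e-01] 3.637634840787179
[6.86015678e+02 5.45629677e+01 7.31730088e-02] 1.1621301058933684
jack scene 3 [ 519.8 -197.    -1.8] [1.4 1.9 0.9]
jack top 3 [ 515.9 -197.7    1.5] [1.5 1.3 1. ]
carry_grip scene 3 [ 533.2 -202.6   84. ] [1.1 2.4 0.3]
carry_grip top 3 [ 531.6 -200.9   83.7] [1.1 0.5 1.4]
saddle_top scene 3 [ 608.  -144.5   49.3] [ 24.4 102.3   7.7]
saddle_top top 3 [ 591.6 -214.5   45.2] [1.9 1.2 0.6]
tread scene 3 [ 426.1 -180.   104. ] [1.6 0.8 1.4]
tread top 3 [ 427.2 -177.5  105. ] [1.  1.4 0.8]
shaker scene 3 [685.6  52.3   1.5] [1.4 1.8 0.5]
shaker top 3 [6.847e+02 5.490e+01 4.000e-01] [1.8 1.3 1.6]
lift_pad scene 3 [644.3   1.9  58.8] [0.5 1.8 1.1]
lift_pad top 2 [645.5   3.8  60.4] [0.5 0.8 1.1]
-0.21 [ 533. -201.  200.] [ 0.48101552  0.36290219 -0.22218778  1.80719293  0.09422269  0.98173614
 -1.56020632]
-0.21 [ 533. -201.   66.] [ 0.41989403  0.5362502  -0.14958663  1.90049435  0.1166511   0.71313942
 -1.57796275]
-0.21 [583   3  70] [ 0.22032102  0.57740866 -0.36857919  1.85364342  0.2885789   0.76294125
 -2.08464955]
-
[... 697 characters left out ...]
0.22925346  1.8961737   0.17929894  0.7207153
 -1.42122125]
0 [583   3  70] [ 0.23889676  0.58205402 -0.393329    1.85236902  0.30841975  0.76717011
 -1.89100777]
0 [460   3  60] [ 0.36061249  0.46024257 -0.52068143  2.14055889  0.38418114  0.63048909
 -2.00043399]
3.14 [ 533. -201.  200.] [ 0.87870603  0.46442311 -0.74652954  1.781641    0.36107663  1.03721105
  1.56866576]
3.14 [ 533. -201.   66.] [ 0.79307833  0.63476489 -0.64411653  1.87543009  0.51724217  0.8039645
  1.44405576]
3.14 [583   3  70] [ 0.48428974  0.68079865 -0.73664416  1.83630195  0.59295826  0.85821588
  1.02619629]
3.14 [460   3  60] [ 0.61420043  0.56628196 -0.84177987  2.12650087  0.64814486  0.72454826
  0.91210139]
```

Run:
```python
from h import *
th=-.215; g=np.array([532.4,-201.7])
robot.movep([*g,220],down(th))
robot.servo_line([*g,66],feed=120)
print(robot.observe()["contact_force"])
grip(0.0,45); o=robot.observe(); print(o["grip_width"]*92,o["grip_force"],o["tcp_pos"],o["t"])
robot.servo_line([*g,96],feed=60)
o=robot.observe(); print(o["contact_force"],o["wrist_torque"],o["tcp_pos"],o["grip_width"])
snap("scene","lift.png")
```

```text
[-0.13767108 -0.68000604 -0.65039839]
39.71959623454291 44.99232307076454 [ 532.39804987 -201.63982311   65.99051517] 7.2167
[-0.10841249 -0.04302304 -7.56980761] [ 0.00917898 -0.08879103 -0.01555851] [ 532.22866861 -201.75490557   96.08863497] 0.4323926665777165
```

View pics/lift.png

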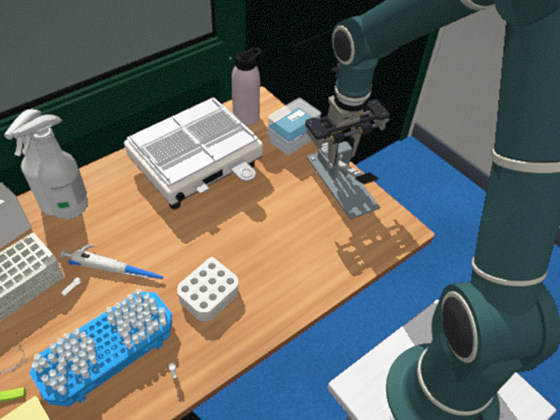

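The jack is held and lifted clear. Next I bring it in front of the lug and re-measure it.

Run:
```python
from h import *
robot.servo_line([470,-188,96],feed=120)
robot.servo_line([470,3,96],feed=130,rotation=down(0))
robot.servo_line([470,3,73],feed=80)
o=robot.observe(); print(o["t"],o["tcp_pos"],o["tcp_rot"],o["contact_force"])
L=obs(["jack","saddle_top","lift_pad","tread"],n=3)
for n in ("jack","saddle_top","tread","lift_pad"):
    for c in ("scene","top"):
        a=[np.round(p) for m,p,w,d in L if m==n and d==c]
        print(n,c,*a)
snap("scene","pre.png")
```

```text
10.65 [469.65686867   2.8579782   72.5715834 ] [-3.14153453e+00  4.23624335e-04  1.85793184e-03] [ 0.83492764  0.4513438  -7.50130571]
jack scene [455.   2.   5.] [456.   4.  11.] [454.   2.   4.]
jack top [453.   2.  10.] [454.   3.   6.] [454.   5.   8.]
saddle_top scene
saddle_top top
tread scene [362.   2. 113.] [362.   5. 110.] [364.   2. 112.]
tread top [360.   4. 114.] [363.   4. 110.] [362.   2. 111.]
lift_pad scene [643.   2.  58.] [643.  -3.  58.] [644.   2.  57.]
lift_pad top [644.   5.  61.] [645.   5.  59.] [646.   5.  58.]
```

View pics/pre.png

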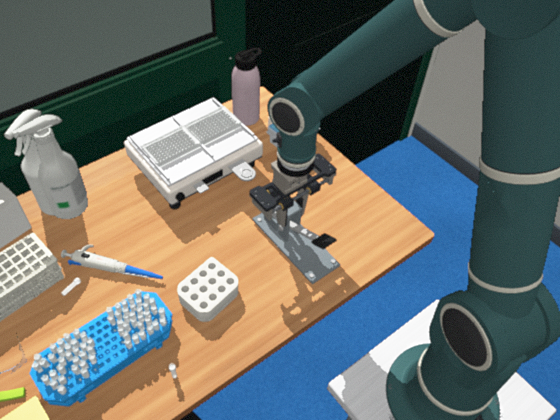

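Run:
```python
from h import *
robot.servo_line([584.5,2.7,71.5],feed=60)
o=robot.observe(); print(o["tcp_pos"],o["contact_force"])
z=70
while z>=64:
    robot.servo_line([584.5,2.7,z],feed=30)
    o=robot.observe()
    if o["contact_force"][2]>-4: break
    z-=1
print(z,o["tcp_pos"],o["contact_force"])
grip(0.75); robot.hold(.2)
o=robot.observe(); print(o["tcp_pos"],o["contact_force"],o["grip_width"])
robot.servo_line([584.5,2.7,190],feed=120)
robot.servo_line([430,2.7,190],feed=250)
print(robot.observe()["t"])
L=obs(["jack","saddle_top","lift_pad","tread","carry_grip"],n=3)
for n in ("jack","carry_grip","saddle_top","tread","lift_pad"):
    for c in ("scene","top"):
        print(n,c,*[np.round(p) for m,p,w,d in L if m==n and d==c])
print(fit(L,JP,[570,3,0]))
snap("scene","set.png")
im=snap("top"); cv2.imwrite("pics/sett.png",cv2.resize(cv2.cvtColor(im[120:300,200:400],cv2.COLOR_RGB2BGR),None,fx=3,fy=3))
```

```text
[584.20212123   2.69615382  71.4980082 ] [-0.1411408  -0.25472819 -7.99446193]
65 [584.73951815   2.72324003  65.97183901] [-3.44578034 -0.91699707  4.08460924]
[584.50249997   2.7406628   64.97669619] [0.25534666 0.38886964 0.22862348] 0.7479404358749501
18.5083
jack scene [570.   5.   0.] [570.   3.  -0.] [571.   5.  -0.]
jack top [565.   3.   2.] [566.   4.  -0.] [569.   1.   2.]
carry_grip scene [585.   1.  84.] [588.  -0.  81.] [584.   2.  84.]
carry_grip top [586.   6.  85.] [585.   5.  85.] [583.   5.  85.]
saddle_top scene [648.  -1.  45.] [648.   1.  42.] [645.   2.  44.]
saddle_top top
tread scene [478.   2. 102.] [478.   1. 104.] [478.   1. 103.]
tread top [642.   3.  62.] [587.   6.  86.]
lift_pad scene [642.   1.  59.] [573.   4.  -1.] [642.   3.  58.]
lift_pad top [646.   5.  61.] [643.   2.  61.] [645.   3.  61.]
(array([ 5.70568812e+02,  2.67570163e+00, -2.89822209e-03]), np.float64(5.123496873107574))
```

View pics/set.png

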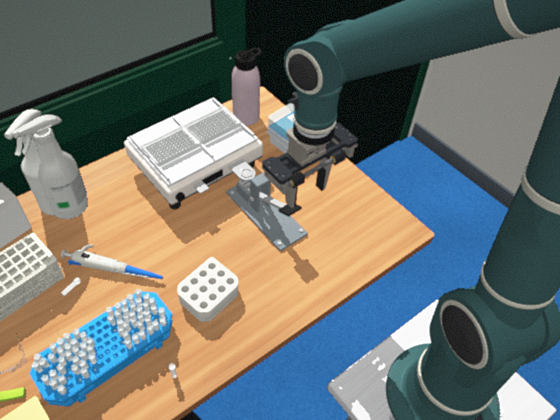

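The jack is let go, with the tower at about (247,175) and its saddle under the ringed lug at (245,172). The saddle x/y estimate (about 645, 2) matches the pad (about 644, 3). First stroke next.

```bash
cat >> h.py <<'E'
PX=590.5;Y=2.7
def tr(h):
    f=.45-h; return np.array([PX-130*np.cos(f)+8*np.sin(f),Y,42+130*np.sin(f)+8*np.cos(f)])
def press():
    for h in np.r_[np.arange(-.05,.46,.1),.5]:
        robot.servo_line(tr(h),feed=50)
        o=robot.observe(); print(round(h,2),np.round(tr(h)),np.round(o["tcp_pos"],1),np.round(o["contact_force"],1))
    p=tr(.5)
    for i in range(8):
        if robot.observe()["contact_force"][2]>20: break
        p=p-[0,0,.7]; robot.servo_line(p,feed=20); robot.hold(.1)
    o=robot.observe(); print(np.round(p,1),np.round(o["tcp_pos"],1),np.round(o["contact_force"],1),o["t"])
E
python3 - <<'E'
from h import *
grip(0.0,20)
robot.servo_line(tr(-.1)+[0,0,30],feed=150)
press(); robot.hold(.5)
L=obs(["saddle_top","lift_pad","tread","jack"],n=1)
for r in L: print(*r)
snap("scene","s1.png")
E
```

```text
-0.05 [480.   3. 111.] [480.4   2.8 111.4] [ 0.   0.3 -0.2]
0.05 [474.   3. 100.] [474.4   2.8 100.2] [ 1.3 -0.1  2.3]
0.15 [469.   3.  88.] [468.6   2.7  88. ] [1.5 0.2 3.9]
0.25 [465.   3.  76.] [465.1   2.7  76.1] [ 1.3 -0.4  8.4]
0.35 [462.   3.  63.] [462.5   2.7  63.4] [ 0.8 -0.5  9.5]
0.45 [460.   3.  50.] [461.2   2.7  50.6] [ 0.4 -0.2 10.5]
0.5 [460.   3.  43.] [460.9   2.7  44.2] [-0.4 -0.6 10.8]
[460.3   2.7  42.1] [461.    2.7  43.7] [-2.3  0.2 21.2] 25.9583
saddle_top [6.447e+02 4.000e-01 7.320e+01] 0.51 scene
lift_pad [6.476e+02 1.000e-01 7.240e+01] 0.89 scene
tread [462.2  -0.7  40.1] 0.73 scene
jack [571.7   1.7  -0. ] 0.93 scene
lift_pad [650.    2.4  74.7] 0.58 top
jack [5.673e+02 5.200e+00 1.000e-01] 0.86 top
```

View pics/s1.png

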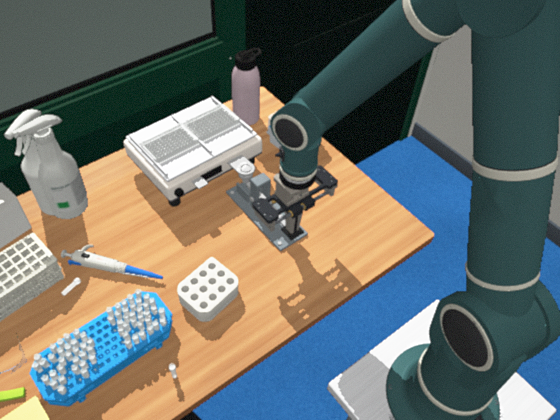

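Handle at its stop (44 mm, force jumped to 21 N), and the pad shows at about 73 mm near (245,168). Now the release, a check, and the second stroke.

Run:
```python
from h import *
for h in (.4,.3,.2,.1,0,-.1): robot.servo_line(tr(h),feed=60)
robot.servo_line(tr(-.1)+[0,0,25],feed=80); robot.hold(.8)
L=obs(["saddle_top","lift_pad","tread","jack","carry_grip"],n=2)
for m,p,w,c in L: print(m,p,w,c)
o=robot.observe(); print(o["t"],o["contact_force"])
snap("scene","up.png")
```

```text
saddle_top [645.4  -0.7  43.8] 0.45 scene
lift_pad [641.9  -0.   59.2] 0.75 scene
tread [478.6   4.  101.2] 0.85 scene
jack [ 5.718e+02  3.000e+00 -3.000e-01] 0.72 scene
carry_grip [5.853e+02 2.000e-01 8.650e+01] 0.71 scene
lift_pad [644.2   3.1  61.1] 0.81 top
carry_grip [684.3  52.6   2.3] 0.4 top
saddle_top [6.479e+02 4.000e-01 4.290e+01] 0.62 scene
lift_pad [641.    0.7  58.7] 0.63 scene
tread [479.3   2.1 105.6] 0.91 scene
jack [478.8   2.1 103.8] 0.16 scene
carry_grip [583.9   3.3  83.5] 0.93 scene
lift_pad [643.    4.2  61.9] 0.68 top
31.7 [ 0.02551569  0.34393354 -0.93274413]
```

View pics/up.png

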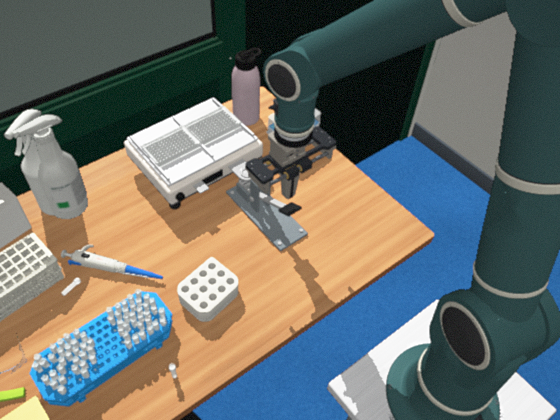

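The handle is up again (tread near (290,208), z about 104) and the shaker is down (pad near (246,172), z about 60). Nothing has shifted, so I do the second stroke and hand in while holding.

Run:
```python
from h import *
press(); robot.hold(.6)
for m,p,w,c in obs(["lift_pad","saddle_top","tread","jack"],n=1): print(m,p,w,c)
o=robot.observe(); print(np.round(o["tcp_pos"],1),np.round(o["contact_force"],1),o["t"])
if o["contact_force"][2]>14 and o["tcp_pos"][2]<46: print(robot.job_done())
```

```text
-0.05 [480.   3. 111.] [480.4   2.8 111.4] [-0.8 -0.3 -0.1]
0.05 [474.   3. 100.] [474.4   2.7 100.2] [ 2.  -0.2  1.5]
0.15 [469.   3.  88.] [468.6   2.7  87.9] [2.6 0.4 3.2]
0.25 [465.   3.  76.] [465.1   2.7  76.1] [ 0.9 -0.9  8.8]
0.35 [462.   3.  63.] [462.6   2.7  63.4] [ 0.7 -0.3  9.1]
0.45 [460.   3.  50.] [461.2   2.7  50.5] [ 0.6 -0.8 11.1]
0.5 [460.   3.  43.] [460.9   2.7  44.2] [ 0.5 -0.6 11.5]
[460.3   2.7  42.1] [461.    2.7  43.7] [-2.7  0.1 21.1] 35.5417
lift_pad [ 6.472e+02 -5.000e-01  7.220e+01] 0.87 scene
saddle_top [645.9  -1.6  68.7] 0.64 scene
tread [685.8  51.1   3.7] 0.69 scene
jack [569.    3.3  -1.4] 0.92 scene
lift_pad [648.1   6.5  76.2] 0.72 top
jack [567.3   3.7   1.8] 0.71 top
[460.9   2.7  43.6] [-2.8 -0.7 21. ] 36.6417
the job is handed in; nothing more can be done
None
```

The job is handed in at about 37 s: the jack stands under the lift point, the handle was pumped twice, and the fingers are holding it at its stop with about 21 N and the lift point at roughly 73 mm; no verdict was returned.

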